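# Uncover the vacuum pump's inlet filter

### The arm

A 6-joint arm with a two-finger parallel gripper is mounted at the origin on a cart in front of the work surface, level with it; the furniture and walls round the work are solid. World frame = base frame: x ahead of the robot, y to its left, z up, the work surface at z = 0. Lengths are in m, angles in rad, forces in N, time in s.
With the tool pointing down it reaches from about 0.3 to 1 m from the base axis. Payload 5.1 kg.
Tool frame: the origin (TCP) lies midway between the tips of the shut fingers; the grasp point (between the pads) lies 19 mm behind it; z points along the fingers, y is the line along which they close (so a half turn about z gives the same grasp; the last joint's range is limited). The gripper opens to 95 mm and grips with 3 to 60 N. Pads are 20 mm wide; open, the fingers measure 119 mm over their backs; the gripper's body (75 mm by 180 mm) begins 59 mm behind the grasp point.
Start: joints at [-1.243, 0.124, 1.65, -0, 1.367, -0.083], TCP at [0.26, -0.596, 0.215] pointing down, gripper open.
Joint ranges: [-2.61, 2.61], [-1.02, 2.33], [0.03, 2.71], [-1.35, 4.49], [0.32, 2.68], [-2.91, 2.91]. Speed limits (rad/s): [2.57, 2.57, 3.14, 3.14, 3.14, 3.14].

### API

Orientations are given as a rotation vector (axis times angle).
In Python, from workcell import sense, camera, camera_model, sign_off gives the robot as it stands.
- The arm moves only by the tool move_arm, never from a script. Its argument "series" is a list of rows, each an object of numbers: "wx", "wy", "wz": the turn, a rotation vector about the tool's x, y, z in rad; "x", "y", "z": the shift along the tool's x, y, z in cm; "jaw": the closure, from -1 (fully open) to 1 (shut), so that 0 is half open. A call has 1 to 5 rows; each row shifts and turns the commanded pose from where the row before left it, along the tool's axes as they then stand; what a row does not reach is not made up. A row lasts 1/8 s, in which the tool goes at most 62.5 mm and 10.7 degrees, less where a joint would pass 70% of its speed; a pose out of reach is approached as far as the arm can. A call with a gripper value outside its range is refused whole. The fingers move at their own pace and stop on an object; "newtons" is the grip in N (left out, the last holds). Time passes only in rows, so rows that do not move let the fingers close. It gives the time, the measured TCP pose, the force, the opening and the grip force at its end, in the units of the state.
- sense(): the state, without advancing time (a new reading comes with each control period).
- camera(name): name is "scene" or "top"; returns the picture (480x640x3 uint8, red, green, blue); there is no depth.
- camera_model(name): a dict with "fx", "fy", "cx", "cy" (pixels), "pose" (4x4, takes a point from camera to world coordinates). Camera axes: x right, y down, z forward; pixel columns grow to the right and rows downward; lengths in m; the calibration is good to about 2 mm. A picture is of the moment at which its call begins. camera_model takes no time and is no camera call.
- sign_off(): hands the job in; it is judged then, once.
The state is a dict: "time_s": time; "qpos": joint angles; "joint_velocities": joint speeds; "joint_torque": joint torques, N m; "position": TCP position; "eef_rot": TCP orientation; "force": force on the tool from outside, world axes, zero at the start; "torque": the same for the moment, N m; "width": opening from 0.0 (shut) to 1.0 (fully open); "finger_force": force on a finger pad.
Only numpy, scipy, OpenCV 4.12 (cv2) and the standard library are available. Lean on these libraries where they do the work, as an engineer would, in place of code of your own. Each camera call takes 0.05 s, during which the arm holds its last target. There are 200 camera calls.

### The job

The bench vacuum pump is due for a filter change: press the orange snap tab down until the blue filter cover springs loose, then push the cover along its channel, off its seat, until the whole round filter is uncovered. Do it with the fingertips only: do not grip, lift or ram the cover, leave it lying flat on the pump's deck, do not touch the bare filter, and leave the petri dish, forceps and bottle standing round the pump where they are.

Things in the scene. Friction and masses are not known exactly. Their poses are not given: they have to be found in the camera images.
- pump: White bench vacuum pump, fixed; 150 mm (its x) by 250 mm (its y), 81 mm high. Origin: centre of its underside, on the bench; x from gauge panel to rear, y along the cover's channel, z up. Grey deck at z = 70 mm. Along the channel from y = -125 mm: orange tab, blue cover on its seat (y -58 to +22), bare landing with arrow marks (y 22 to 116), rim 7 mm high (y 116 to 125).
- landing (a point): Centre of the bare landing, on the deck, at pump x 0, y 69 mm. The channel (|x| < 50 mm) runs between white shoulders 11 mm above the deck and is open at its tab end. Grey bosses beside the tab (|x| 40 to 50, y -80 to -62 mm) and keeper strips over the cover's flanges (|x| > 43, y -62 to 10 mm) are 12 mm high.
- tab_pad (a point): Centre of the top of the orange snap tab's ribbed press pad, 34 mm (pump x) by 26 mm (pump y), 9 mm above the deck while the tab is up, at pump x 0, y -90 mm. The seated cover's edge is 32 mm from it along +y.
- snap_tab (a joint): How far the tab is pressed straight down: 0 = up, 0.007 m = fully down. A spring lifts it again; with the catch's friction, pressing takes about 3 to 6 N. Past about 4 mm its tooth frees the cover and two spring pins shove the cover about 12 mm along pump +y; the tab may then be let up and cannot catch the cover again.
- filter_cover: Loose blue cover, 80 mm (its y) by 96 mm over its side flanges, 16 mm high, about 60 g, hollow underneath. Origin: centre of its underside; axes as the pump's. Seated: pump x 0, y -18, z 70 mm. It slides only along pump +y, held down by the keeper strips over the seat. The filter is wholly uncovered after 64 mm; the rim stops the cover after 94 mm.
- cover_edge (a point): Middle of the cover's upright trailing face, toward the tab, 13 mm above the deck: the face to push along pump +y. It is 81 mm wide, from 1.5 to 15 mm above the deck; over its middle 52 mm a thumb rib 6 mm thick carries it up to 24 mm. Seated: pump y -58 mm; the filter is uncovered when it is past pump y +6 mm.
- filter_centre (a point): Centre of the top of the round white filter, 45 mm across, in a round well 46 mm across at pump x 0, y -17 mm; the filter's top lies 7 mm below the deck. Hidden under the cover at the start.
- filter: The round filter itself. Origin: on its axis, at its underside, 14.5 mm below the deck.
- petri_dish: Closed round petri dish, 91 mm across, 16 mm high, loose on the bench off the pump's landing end. Origin: centre of its underside.
- forceps: Steel forceps, 124 mm long, 14 mm wide, 7 mm high, lying loose on the bench in front of the pump. Origin: centre of the underside; y along them.
- bottle: Loose red-capped reagent bottle, 50 mm across, 106 mm high, standing on the bench off the pump's tab end. Origin: centre of its underside.
There are look-alikes about, which are no part of the job. Of the things shaped like the filter_cover, the blue one is meant.

How it is judged:
By the outcome, as a careful person would: the job done as asked, in the order asked, and still so for the second after the job is handed in, with the robot touching nothing.
It also fails if it takes over 32 s, if anything falls off the work surface, if the arm or the gripper's body presses on something with over 40 N, if the wrist force passes 120 N, or if a joint passes its speed limit or range.

## Working session

There is one attempt and no reset: what is moved stays moved. The work goes in short steps, Python scripts to look and compute and a tool call to move; the robot and the scene stay as the last step left them, time stands still between calls to the robot, and variables do not carry over. Pictures are saved under pics/ and viewed, at most 10 in all, crops included, and the job is handed in when it is done.

Besides the shell and the picture viewer there is one more tool, called after "Emit:" in YAML: its name, and indented under it one key for each argument. move_arm: Moves the arm, as the interface text tells. Its arguments: {"type":"object","properties":{"series":{"type":"array"},"newtons":{"type":"number"}},"required":["series"]}

```bash
mkdir -p pics; python3 - <<'E'
from workcell import *
import cv2,numpy as np
for n in("scene","top"):
    im=camera(n); cv2.imwrite(f"pics/{n}0.png",im[:,:,::-1]); np.save(n+"0.npy",im)
    m=camera_model(n); print(n,m["fx"],m["cx"],m["cy"],np.round(m["pose"],3).tolist())
s=sense();print(s["time_s"],s["position"],s["eef_rot"],s["force"],s["width"])
E
```

```text
scene 521.7771986806187 323.69879378950304 240.0240822873043 [[-0.857, -0.358, 0.37, 0.163], [-0.515, 0.621, -0.591, 0.603], [-0.018, -0.697, -0.717, 0.806], [0.0, 0.0, 0.0, 1.0]]
top 593.7075467912669 330.0471094308082 243.558376041106 [[-0.008, -0.985, 0.174, 0.34], [-0.999, 0.013, 0.03, -0.009], [-0.032, -0.174, -0.984, 1.257], [0.0, 0.0, 0.0, 1.0]]
0.1 [ 0.2593409  -0.59538769  0.21351015] [-3.07373695e+00 -6.40341266e-01  4.55115480e-04] [-0.02456255  0.48439131 -0.74660602] 1.0019058886130359
```

View pics/scene0.png

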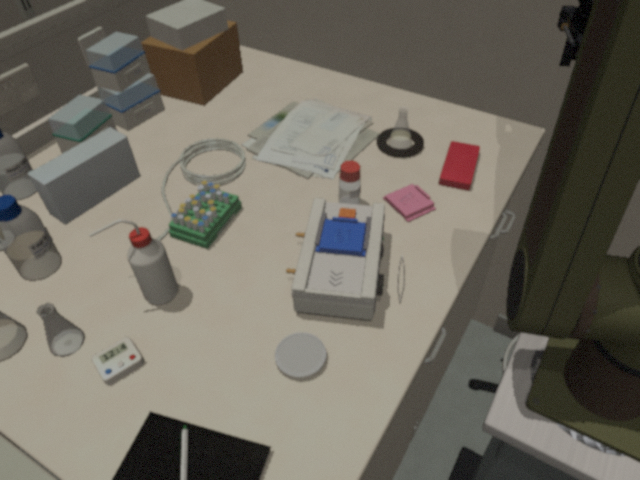

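View pics/top0.png

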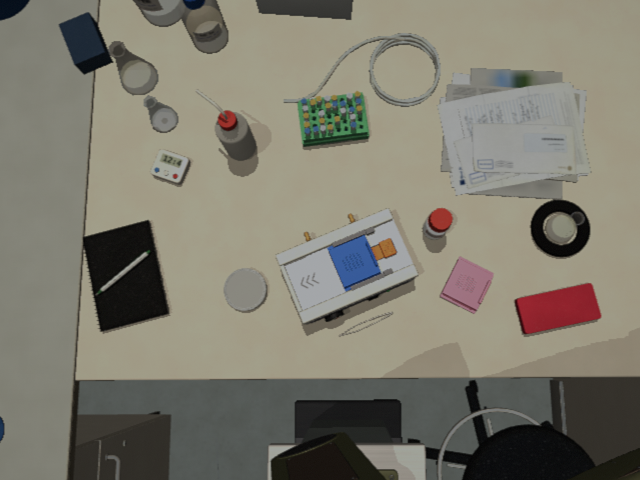

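The pictures show the pump near top-view pixel (347,266). The orange tab is at (385,248), the blue cover at (355,262), the landing at about (310,280), and the bottle cap at (440,220). The forceps lie in front at (366,324), and the dish is at (246,290).

```bash
cat > h.py <<'E'
from workcell import *
import cv2,numpy as np
def mask(im,col,roi):
    h=cv2.cvtColor(im,cv2.COLOR_RGB2HSV)
    r={'blue':((105,120,60),(125,255,255)),'orange':((8,150,120),(20,255,255)),'red':((0,150,90),(6,255,255))}[col]
    m=cv2.inRange(h,*r); k=np.zeros_like(m); x0,y0,x1,y1=roi; k[y0:y1,x0:x1]=m[y0:y1,x0:x1]
    n,l,s,c=cv2.connectedComponentsWithStats(k)
    i=1+np.argmax(s[1:,4]); return (l==i).astype(np.uint8),c[i],s[i]
def ray(n,p,z):
    m=camera_model(n);T=np.array(m["pose"])
    d=T[:3,:3]@np.array([(p[0]-m["cx"])/m["fx"],(p[1]-m["cy"])/m["fy"],1])
    o=T[:3,3]; return o+d*(z-o[2])/d[2]
E
python3 - <<'E'
from h import *
R={'top':(280,200,460,330),'scene':(290,150,400,330)}
for n in R:
    im=np.load(n+"0.npy")
    for col,z in(('orange',.079),('blue',.086),('red',.1)):
        try: m,c,s=mask(im,col,R[n])
        except Exception as e: print(n,col,e);continue
        cs,_=cv2.findContours(m,0,2); box=cv2.boxPoints(cv2.minAreaRect(cs[0]))
        print(n,col,c.round(1),s,ray(n,c,z).round(4)[:2],[ray(n,b,z).round(4)[:2].tolist() for b in box])
im=np.load("top0.npy")[190:335,260:460]; cv2.imwrite("pics/t.png",cv2.resize(im,(800,580),interpolation=2)[:,:,::-1])
E
```

```text
top orange [383.6 249.2] [372 239  24  21 299] [ 0.5359 -0.0806] [[0.5423, -0.0551], [0.5582, -0.093], [0.529, -0.1045], [0.5133, -0.0668]]
top blue [353.9 261.2] [ 328  235   52   56 1674] [ 0.5114 -0.0206] [[0.5399, 0.0331], [0.5712, -0.0404], [0.4835, -0.076], [0.4529, -0.0035]]
top red [440.7 218.7] [430 208  22  22 362] [ 0.5924 -0.1937] [[0.5718, -0.1718], [0.6144, -0.1734], [0.6137, -0.2149], [0.5712, -0.2131]]
scene orange [347.2 212.7] [341 210  14   7  80] [ 0.5376 -0.0879] [[0.5526, -0.0887], [0.5294, -0.102], [0.5207, -0.0862], [0.5437, -0.073]]
scene blue [342.4 235.9] [ 316  218   49   38 1340] [ 0.5097 -0.0189] [[0.5348, 0.0385], [0.5778, -0.0458], [0.4872, -0.0804], [0.4503, 0.005]]
scene red [350.1 167. ] [342 162  17  11 127] [ 0.5929 -0.1993] [[0.6169, -0.2059], [0.5862, -0.2233], [0.5695, -0.1923], [0.5995, -0.1753]]
```

View pics/t.png

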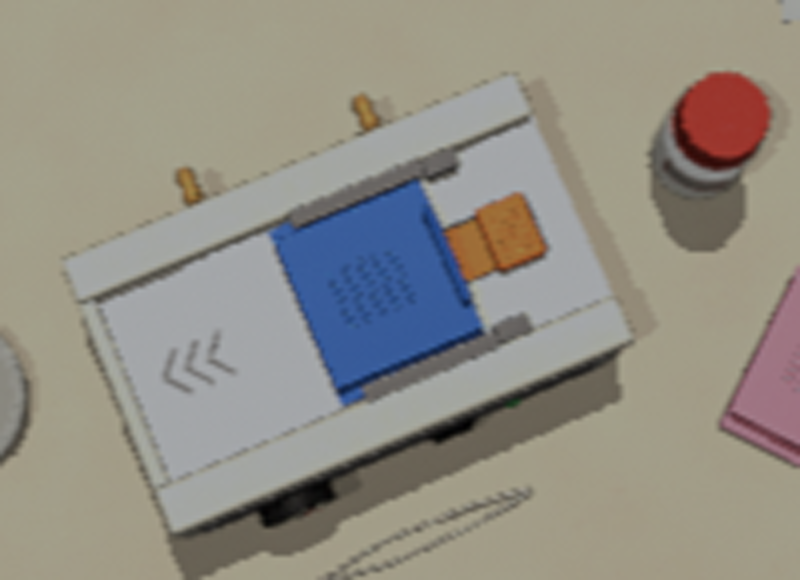

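The enlarged crop (4x, offset 260,190) shows the tab pad centred at about (512,232). The pump's top corners are at about (515,75), (632,338), (178,532) and (65,258).

```bash
cat >> h.py <<'E'
from scipy.spatial.transform import Rotation as Ro
P=np.array([0,0.]);A=0.
def frame(c,a):
    a=np.radians(a); return np.array(c),np.array([[np.cos(a),-np.sin(a)],[np.sin(a),np.cos(a)]])
E
python3 - <<'E'
from h import *
f=lambda u,v,z:ray("top",(260+u/4,190+v/4),z)[:2]
c=np.array([f(515,75,.081),f(632,338,.081),f(178,532,.081),f(65,258,.081)])
print("corners",c.round(4).tolist(),"centre",c.mean(0).round(4))
d=(c[3]-c[0]+c[2]-c[1])/2; e=(c[0]-c[1]+c[3]-c[2])/2
print(np.linalg.norm(d),np.degrees(np.arctan2(d[1],d[0]))-90,np.linalg.norm(e),np.degrees(np.arctan2(e[1],e[0])))
print("pad",f(512,232,.079).round(4))
ang=np.degrees(np.arctan2(d[1],d[0]))-90
for a in(ang,23.1):
  C,R=frame(c.mean(0),a)
  print(a,"pad pred",(C+R@[0,-.09]).round(4), "blue leading corners in pump", (R.T@(f(272,235,.083)-C)).round(4),(R.T@(f(345,404,.083)-C)).round(4),"pad in pump",(R.T@(f(512,232,.079)-C)).round(4))
  s=sense();T=Ro.from_rotvec(s["eef_rot"]).as_matrix();print(T.round(3).tolist(),s["position"])
E
```

```text
corners [[0.6186, -0.0929], [0.4838, -0.1474], [0.3904, 0.0782], [0.5276, 0.1351]] centre [ 0.5051 -0.0067]
0.24485741890441046 22.128796428415015 0.14694664524382595 22.293897466400843
pad [ 0.5383 -0.0895]
22.128796428415015 pad pred [ 0.539  -0.0901] blue leading corners in pump [0.0443 0.0225] [-0.0481  0.0217] pad in pump [-0.0004 -0.0892]
[[0.917, 0.399, -0.001], [0.399, -0.917, 0.002], [0.0, -0.002, -1.0]] [ 0.2593409  -0.59538769  0.21351015]
23.1 pad pred [ 0.5404 -0.0895] blue leading corners in pump [0.0447 0.0218] [-0.0477  0.0225] pad in pump [-0.002  -0.0891]
[[0.917, 0.399, -0.001], [0.399, -0.917, 0.002], [0.0, -0.002, -1.0]] [ 0.2593409  -0.59538769  0.21351015]
```

Emit:
move_arm:
  series:
    - {"x":3.0,"y":-2.3,"jaw":1}
    - {"x":3.8,"y":-2.9,"jaw":1}
    - {"x":3.8,"y":-2.9,"jaw":1}
    - {"x":3.8,"y":-2.9,"jaw":1}
    - {"x":3.8,"y":-2.9,"jaw":1}
  newtons: 10

```text
schema error: expected keys wx, wy, wz, x, y, z, jaw
```

Emit:
move_arm:
  series:
    - {"x":3.8,"y":-2.9,"jaw":1}
    - {"x":3.8,"y":-2.9,"jaw":1}
    - {"x":3.8,"y":-2.9,"jaw":1}
    - {"x":3.8,"y":-2.9,"jaw":1}
    - {"x":3.8,"y":-2.9,"jaw":1}

```text
schema error: expected keys wx, wy, wz, x, y, z, jaw
```

Emit:
move_arm:
  series:
    - {"x":3.8,"y":-2.9,"jaw":1}
    - {"x":3.0,"y":-2.3,"jaw":1}
    - {"wz":-0.15,"jaw":1}
    - {"wz":-0.15,"jaw":1}
    - {"wz":-0.15,"jaw":1}

```text
schema error: expected keys wx, wy, wz, x, y, z, jaw
```

Emit:
move_arm:
  series:
    - {"wz":-0.18,"jaw":1}
    - {"wz":-0.18,"jaw":1}
    - {"wz":-0.18,"jaw":1}
    - {"wz":-0.18,"jaw":1}
    - {"wz":-0.18,"jaw":1}

```text
schema error: expected keys wx, wy, wz, x, y, z, jaw
```

Emit:
move_arm:
  series:
    - {"wz":-0.1,"jaw":1}
    - {"wz":-0.1,"jaw":1}
    - {"jaw":1}
    - {"jaw":1}

```text
schema error: expected keys wx, wy, wz, x, y, z, jaw
```

```bash
cat >> h.py <<'E'
C,R=frame((.5048,-.0067),22.3)
def rep():
    s=sense();T=Ro.from_rotvec(s["eef_rot"]).as_matrix();p=np.array(s["position"])
    print("t",s["time_s"],"pump xy mm",(R.T@(p[:2]-C)*1000).round(1),"z",round(p[2]*1000,1),"F",np.round(s["force"],1),"w",round(s["width"],3))
    print("tool x yaw",np.degrees(np.arctan2(T[1,0],T[0,0])).round(2),"zaxis",T[:,2].round(4)); return p,T
def go(x,y,z):
    p,T=rep(); t=np.r_[C+R@(np.array([x,y])/1000),z/1000]; print("move cm tool",(T.T@(t-p)*100).round(2))
E
python3 -c "
from h import *
go(0,-90,100)"
```

```text
t 0.1 pump xy mm [-450.5 -451.5] z 213.5 F [-0.   0.5 -0.7] w 1.002
tool x yaw 23.54 zaxis [-7.0e-04  1.8e-03 -1.0e+00]
move cm tool [ 45.82 -35.15  11.42]
```

All seven keys are required in every row.

Emit:
move_arm:
  series:
    - {"wx":0,"wy":0,"wz":0,"x":3.0,"y":-2.3,"z":0,"jaw":1}
    - {"wx":0,"wy":0,"wz":0,"x":3.8,"y":-2.9,"z":0,"jaw":1}
    - {"wx":0,"wy":0,"wz":0,"x":3.8,"y":-2.9,"z":0,"jaw":1}
    - {"wx":0,"wy":0,"wz":0,"x":3.8,"y":-2.9,"z":0,"jaw":1}
    - {"wx":0,"wy":0,"wz":0,"x":3.8,"y":-2.9,"z":0,"jaw":1}
  newtons: 10

```text
time_s: 0.72
position: [0.3712, -0.3942, 0.2141]
eef_rot: [-3.075, -0.64, 0.0]
force: [0.0, 0.3, 0.2]
width: 0.53
finger_force: 0.0
```

Emit:
move_arm:
  series:
    - {"wx":0,"wy":0,"wz":0,"x":3.8,"y":-2.9,"z":0,"jaw":1}
    - {"wx":0,"wy":0,"wz":0,"x":3.8,"y":-2.9,"z":0,"jaw":1}
    - {"wx":0,"wy":0,"wz":0,"x":3.8,"y":-2.9,"z":0,"jaw":1}
    - {"wx":0,"wy":0,"wz":0,"x":3.8,"y":-2.9,"z":0,"jaw":1}
    - {"wx":0,"wy":0,"wz":0,"x":3.8,"y":-2.9,"z":0,"jaw":1}

```text
time_s: 1.35
position: [0.4875, -0.1854, 0.2142]
eef_rot: [-3.075, -0.641, 0.001]
force: [1.0, 0.1, 0.4]
width: 0.024
finger_force: 0.0
```

Emit:
move_arm:
  series:
    - {"wx":0,"wy":0,"wz":0,"x":3.8,"y":-2.9,"z":0,"jaw":1}
    - {"wx":0,"wy":0,"wz":0,"x":3.0,"y":-2.3,"z":0,"jaw":1}
    - {"wx":0,"wy":0,"wz":-0.15,"x":0,"y":0,"z":0,"jaw":1}
    - {"wx":0,"wy":0,"wz":-0.15,"x":0,"y":0,"z":0,"jaw":1}
    - {"wx":0,"wy":0,"wz":-0.15,"x":0,"y":0,"z":0,"jaw":1}

```text
time_s: 1.98
position: [0.5285, -0.1118, 0.214]
eef_rot: [-2.851, -1.318, 0.001]
force: [-0.4, -0.8, 0.5]
width: 0.006
finger_force: 0.0
```

Emit:
move_arm:
  series:
    - {"wx":0,"wy":0,"wz":-0.18,"x":0,"y":0,"z":0,"jaw":1}
    - {"wx":0,"wy":0,"wz":-0.18,"x":0,"y":0,"z":0,"jaw":1}
    - {"wx":0,"wy":0,"wz":-0.18,"x":0,"y":0,"z":0,"jaw":1}
    - {"wx":0,"wy":0,"wz":-0.18,"x":0,"y":0,"z":0,"jaw":1}
    - {"wx":0,"wy":0,"wz":-0.18,"x":0,"y":0,"z":0,"jaw":1}

```text
time_s: 2.6
position: [0.5284, -0.1121, 0.214]
eef_rot: [-1.993, -2.427, 0.001]
force: [0.7, -0.2, -0.6]
width: 0.006
finger_force: 0.0
```

Emit:
move_arm:
  series:
    - {"wx":0,"wy":0,"wz":-0.1,"x":0,"y":0,"z":0,"jaw":1}
    - {"wx":0,"wy":0,"wz":-0.1,"x":0,"y":0,"z":0,"jaw":1}
    - {"wx":0,"wy":0,"wz":0,"x":0,"y":0,"z":0,"jaw":1}

```text
time_s: 2.98
position: [0.5285, -0.112, 0.2141]
eef_rot: [-1.75, -2.608, 0.0]
force: [0.1, -0.2, 0.0]
width: 0.002
finger_force: 0.0
```

```bash
python3 -c "
from h import *
go(0,-90,100)"
```

```text
t 2.975 pump xy mm [ -18.1 -106.4] z 214.1 F [ 0.1 -0.2  0. ] w 0.002
tool x yaw 112.28 zaxis [-8.e-04  3.e-04 -1.e+00]
move cm tool [ 1.64  1.82 11.41]
```

Emit:
move_arm:
  series:
    - {"wx":0,"wy":0,"wz":0,"x":1.6,"y":1.8,"z":0,"jaw":1}
    - {"wx":0,"wy":0,"wz":0,"x":0,"y":0,"z":4,"jaw":1}
    - {"wx":0,"wy":0,"wz":0,"x":0,"y":0,"z":4,"jaw":1}
    - {"wx":0,"wy":0,"wz":0,"x":0,"y":0,"z":3.4,"jaw":1}
    - {"wx":0,"wy":0,"wz":0,"x":0,"y":0,"z":1,"jaw":1}

```text
time_s: 3.6
position: [0.5373, -0.09, 0.0878]
eef_rot: [-1.748, -2.605, 0.003]
force: [1.1, 0.5, 0.2]
width: 0.003
finger_force: 0.0
```

```bash
python3 -c "
from h import *
go(0,-91,90)
a=camera('scene')[150:330,270:430];b=camera('top')[190:335,260:460]
cv2.imwrite('pics/a.png',np.hstack([cv2.resize(a,(400,450),interpolation=2),cv2.resize(b,(400,450),interpolation=2)])[:,:,::-1])"
```

```text
t 3.6 pump xy mm [ -1.5 -89.4] z 87.8 F [1.1 0.5 0.2] w 0.003
tool x yaw 112.27 zaxis [-0.005   0.0013 -1.    ]
move cm tool [-0.16  0.15 -0.22]
```

View pics/a.png

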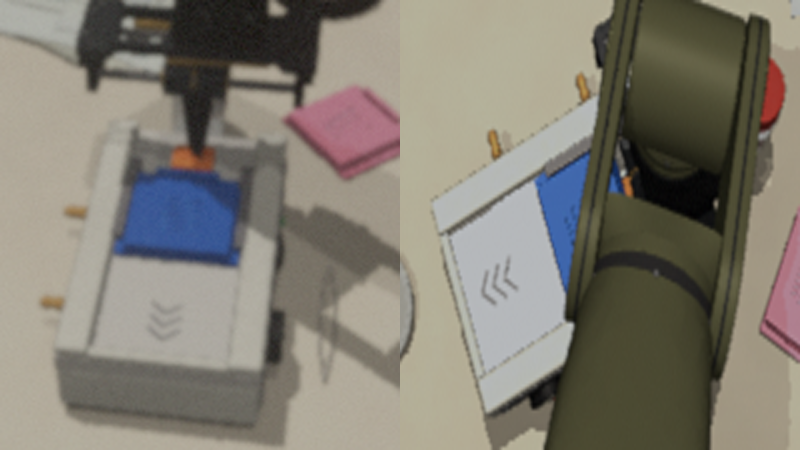

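The shut fingers stand centred over the orange tab (left view, about 193,155), and the cover is still seated. I'll press now.

Emit:
move_arm:
  series:
    - {"wx":0,"wy":0,"wz":0,"x":-0.15,"y":0.1,"z":0.3,"jaw":1}
    - {"wx":0,"wy":0,"wz":0,"x":0,"y":0,"z":0.4,"jaw":1}
    - {"wx":0,"wy":0,"wz":0,"x":0,"y":0,"z":0.2,"jaw":1}
    - {"wx":0,"wy":0,"wz":0,"x":0,"y":0,"z":0.2,"jaw":1}
    - {"wx":0,"wy":0,"wz":0,"x":0,"y":0,"z":0.1,"jaw":1}

```text
time_s: 4.32
position: [0.5409, -0.0916, 0.079]
eef_rot: [1.749, 2.61, 0.0]
force: [-1.9, 0.9, 4.6]
width: 0.003
finger_force: 1.7
```

Emit:
move_arm:
  series:
    - {"wx":0,"wy":0,"wz":0,"x":0,"y":0,"z":0.1,"jaw":1}
    - {"wx":0,"wy":0,"wz":0,"x":0,"y":0,"z":0.1,"jaw":1}
    - {"wx":0,"wy":0,"wz":0,"x":0,"y":0,"z":0,"jaw":1}

```text
time_s: 4.7
position: [0.5409, -0.0915, 0.0768]
eef_rot: [1.749, 2.61, 0.0]
force: [-1.0, 0.8, 3.3]
width: 0.005
finger_force: 1.5
```

```bash
cat >> h.py <<'E'
def cover():
    im=camera('scene'); m,c,s=mask(im,'blue',(290,150,400,330)); m0,c0,_=mask(np.load('scene0.npy'),'blue',(290,150,400,330))
    ys=lambda m:[(R.T@(ray('scene',(u,v),.085)[:2]-C)*1000) for v,u in np.argwhere(m)]
    q=np.array(ys(m));q0=np.array(ys(m0))
    print("cover y lead/trail vs start",[np.percentile(a[:,1],k).round(1) for k in(97,3) for a in(q,q0)],"area",len(q),len(q0)); return im
E
python3 -c "
from h import *
go(0,-91,73);cover()"
```

```text
t 4.7 pump xy mm [  1.2 -92.2] z 76.8 F [-1.   0.8  3.3] w 0.005
tool x yaw 112.35 zaxis [ 2.e-04 -1.e-04 -1.e+00]
move cm tool [ 0.12 -0.12  0.38]
cover y lead/trail vs start [np.float64(25.2), np.float64(24.6), np.float64(-56.9), np.float64(-57.4)] area 1351 1340
```

Emit:
move_arm:
  series:
    - {"wx":0,"wy":0,"wz":0,"x":0,"y":0,"z":0.1,"jaw":1}
    - {"wx":0,"wy":0,"wz":0,"x":0,"y":0,"z":0.1,"jaw":1}
    - {"wx":0,"wy":0,"wz":0,"x":0,"y":0,"z":0.1,"jaw":1}
    - {"wx":0,"wy":0,"wz":0,"x":0,"y":0,"z":0.05,"jaw":1}
    - {"wx":0,"wy":0,"wz":0,"x":0,"y":0,"z":0,"jaw":1}

```text
time_s: 5.38
position: [0.5409, -0.0916, 0.0732]
eef_rot: [1.749, 2.61, 0.0]
force: [-0.8, -0.1, 4.2]
width: 0.003
finger_force: 1.5
```

```bash
python3 -c "
from h import *
go(0,-91,73);cover()"
```

```text
t 5.375 pump xy mm [  1.2 -92.2] z 73.2 F [-0.8 -0.1  4.2] w 0.003
tool x yaw 112.34 zaxis [ 2.e-04 -0.e+00 -1.e+00]
move cm tool [ 0.12 -0.12  0.02]
cover y lead/trail vs start [np.float64(39.2), np.float64(24.6), np.float64(-44.2), np.float64(-57.4)] area 1439 1340
```

The tab is down and the cover has sprung about 13 mm. I'll let the tab up and approach the trailing face.

Emit:
move_arm:
  series:
    - {"wx":0,"wy":0,"wz":0,"x":0,"y":0,"z":-0.5,"jaw":1}
    - {"wx":0,"wy":0,"wz":0,"x":0,"y":-0.1,"z":-0.5,"jaw":1}
    - {"wx":0,"wy":0,"wz":0,"x":0.8,"y":0,"z":0,"jaw":1}
    - {"wx":0,"wy":0,"wz":0,"x":1.0,"y":0,"z":0,"jaw":1}
    - {"wx":0,"wy":0,"wz":0,"x":0.6,"y":0,"z":0,"jaw":1}

```text
time_s: 6.05
position: [0.53, -0.0688, 0.0827]
eef_rot: [-1.748, -2.61, 0.0]
force: [-0.5, 1.0, 1.2]
width: 0.008
finger_force: 0.0
```

Emit:
move_arm:
  series:
    - {"wx":0,"wy":0,"wz":0,"x":0.4,"y":0,"z":0.1,"jaw":1}
    - {"wx":0,"wy":0,"wz":0,"x":0.3,"y":0,"z":0.1,"jaw":1}
    - {"wx":0,"wy":0,"wz":0,"x":0.3,"y":0,"z":0,"jaw":1}
    - {"wx":0,"wy":0,"wz":0,"x":0.3,"y":0,"z":0,"jaw":1}
    - {"wx":0,"wy":0,"wz":0,"x":0.3,"y":0,"z":0,"jaw":1}

```text
time_s: 6.68
position: [0.5247, -0.0549, 0.0812]
eef_rot: [1.749, 2.61, -0.0]
force: [-0.3, -0.5, -0.0]
width: 0.004
finger_force: 0.1
```

```bash
python3 -c "
from h import *
go(0,10,81);cover()"
```

```text
t 6.675 pump xy mm [  0.1 -52.1] z 81.2 F [-0.3 -0.5 -0. ] w 0.004
tool x yaw 112.34 zaxis [ 1.e-04 -1.e-04 -1.e+00]
move cm tool [ 6.21 -0.01  0.02]
cover y lead/trail vs start [np.float64(42.3), np.float64(24.6), np.float64(-41.9), np.float64(-57.4)] area 1451 1340
```

Contact is made and the cover is moving. I'll push about 60 mm more.

Emit:
move_arm:
  series:
    - {"wx":0,"wy":0,"wz":0,"x":0.4,"y":0,"z":0,"jaw":1}
    - {"wx":0,"wy":0,"wz":0,"x":0.5,"y":0,"z":0,"jaw":1}
    - {"wx":0,"wy":0,"wz":0,"x":0.5,"y":0,"z":0,"jaw":1}
    - {"wx":0,"wy":0,"wz":0,"x":0.5,"y":0,"z":0,"jaw":1}
    - {"wx":0,"wy":0,"wz":0,"x":0.5,"y":0,"z":0,"jaw":1}

```text
time_s: 7.35
position: [0.5155, -0.0324, 0.0812]
eef_rot: [1.749, 2.61, 0.0]
force: [1.8, -0.2, -0.1]
width: 0.007
finger_force: 0.3
```

Emit:
move_arm:
  series:
    - {"wx":0,"wy":0,"wz":0,"x":0.5,"y":0,"z":0,"jaw":1}
    - {"wx":0,"wy":0,"wz":0,"x":0.5,"y":0,"z":0,"jaw":1}
    - {"wx":0,"wy":0,"wz":0,"x":0.5,"y":0,"z":0,"jaw":1}
    - {"wx":0,"wy":0,"wz":0,"x":0.5,"y":0,"z":0,"jaw":1}
    - {"wx":0,"wy":0,"wz":0,"x":0.4,"y":0,"z":0,"jaw":1}

```text
time_s: 7.98
position: [0.5063, -0.0102, 0.0811]
eef_rot: [-1.749, -2.61, -0.0]
force: [-0.0, 0.3, 0.1]
width: 0.006
finger_force: 0.3
```

```bash
python3 -c "
from h import *
go(0,10,81);cover()"
```

```text
t 7.975 pump xy mm [ 0.1 -3.8] z 81.1 F [-0.   0.3  0.1] w 0.006
tool x yaw 112.35 zaxis [-0.  0. -1.]
move cm tool [ 1.38 -0.    0.01]Traceback (most recent call last):
  File "<string>", line 3, in <module>
    go(0,10,81);cover()
                ~~~~~^^
  File "h.py", line 27, in cover
    q=np.array(ys(m));q0=np.array(ys(m0))
                                  ~~^^^^
  File "h.py", line 26, in <lambda>
    ys=lambda m:[(R.T@(ray('scene',(u,v),.085)[:2]-C)*1000) for v,u in np.argwhere(m)]
                       ~~~^^^^^^^^^^^^^^^^^^^^
  File "h.py", line 10, in ray
    m=camera_model(n);T=np.array(m["pose"])
ValueError: time passes only in moves, steps and waits
```

Emit:
move_arm:
  series:
    - {"wx":0,"wy":0,"wz":0,"x":0.4,"y":0,"z":0,"jaw":1}
    - {"wx":0,"wy":0,"wz":0,"x":0.4,"y":0,"z":0,"jaw":1}
    - {"wx":0,"wy":0,"wz":0,"x":0.3,"y":0,"z":0,"jaw":1}
    - {"wx":0,"wy":0,"wz":0,"x":0.2,"y":0,"z":0,"jaw":1}
    - {"wx":0,"wy":0,"wz":0,"x":0,"y":0,"z":0,"jaw":1}

```text
time_s: 8.65
position: [0.5014, 0.0017, 0.0811]
eef_rot: [-1.749, -2.61, -0.0]
force: [0.4, -0.4, -0.5]
width: 0.004
finger_force: 0.0
```

Emit:
move_arm:
  series:
    - {"wx":0,"wy":0,"wz":0,"x":-0.5,"y":0,"z":0,"jaw":1}
    - {"wx":0,"wy":0,"wz":0,"x":-1.5,"y":0,"z":-0.2,"jaw":1}
    - {"wx":0,"wy":0,"wz":0,"x":0,"y":0,"z":-4,"jaw":1}
    - {"wx":0,"wy":0,"wz":0,"x":0,"y":0,"z":-5,"jaw":1}
    - {"wx":0,"wy":0,"wz":0,"x":0,"y":0,"z":-5,"jaw":1}

```text
time_s: 9.28
position: [0.5092, -0.018, 0.2247]
eef_rot: [1.75, 2.609, -0.0]
force: [0.2, 0.3, -0.3]
width: 0.007
finger_force: 0.0
```

Emit:
move_arm:
  series:
    - {"wx":0,"wy":0,"wz":0,"x":-5,"y":0,"z":-1,"jaw":1}
    - {"wx":0,"wy":0,"wz":0,"x":-5,"y":0,"z":0,"jaw":1}
    - {"wx":0,"wy":0,"wz":0,"x":-5,"y":0,"z":0,"jaw":1}
    - {"wx":0,"wy":0,"wz":0,"x":-5,"y":0,"z":0,"jaw":1}
    - {"wx":0,"wy":0,"wz":0,"x":0,"y":0,"z":0,"jaw":1}

```text
time_s: 9.9
position: [0.5856, -0.2058, 0.2326]
eef_rot: [-1.754, -2.606, 0.001]
force: [0.1, 0.3, 0.7]
width: 0.006
finger_force: 0.0
```

```bash
sed -i 's/camera_model(n);T/CM(n);T/; s/^import cv2,numpy as np/&\nfrom functools import cache\nCM=cache(camera_model)/' h.py; python3 -c "
from h import *
rep();a=cover();b=camera('top')
cv2.imwrite('pics/b.png',np.hstack([cv2.resize(a[140:390,270:430],(384,600),interpolation=2),cv2.resize(b[190:350,210:460],(416,600),interpolation=2)])[:,:,::-1])"
```

```text
t 9.9 pump xy mm [  -0.9 -214.9] z 232.6 F [0.1 0.3 0.7] w 0.006
tool x yaw 112.1 zaxis [-6.e-04 -3.e-04 -1.e+00]
cover y lead/trail vs start [np.float64(103.5), np.float64(24.6), np.float64(21.9), np.float64(-57.4)] area 1721 1340
```

View pics/b.png

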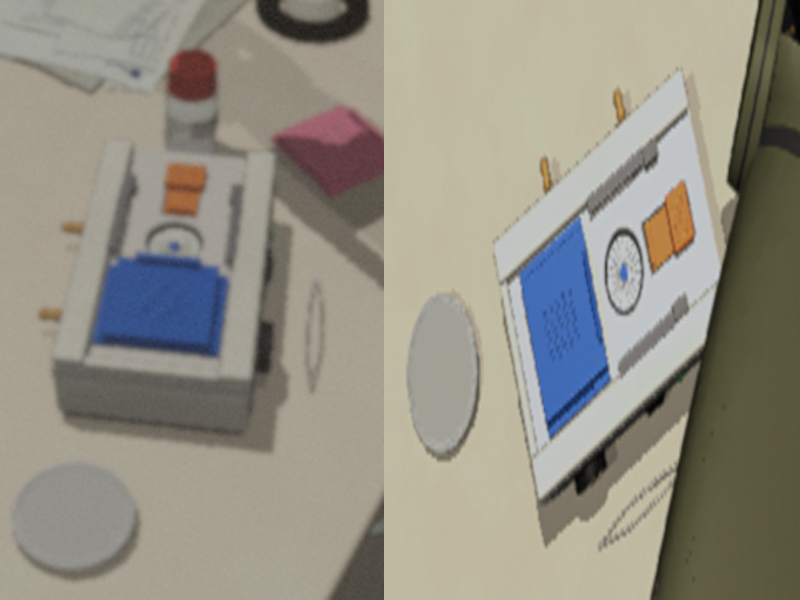

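The filter is wholly uncovered (right view, about 624,272). The cover lies flat on the landing, and the dish, forceps and bottle are in place. The arm is clear and touching nothing.

```bash
python3 -c "
from workcell import *
print(sign_off())"
```

```text
the job is handed in; nothing more can be done
None
```

The job is handed in: I pressed the tab until the cover sprang loose, then pushed the cover about 78 mm along its channel; in the last pictures it lies flat on the landing with the whole filter uncovered and the dish, forceps and bottle still in place.

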